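Fetch a tray from under a display riser with a hook

ROBOT

A 6-joint arm with a two-finger parallel gripper is mounted at the origin on a cart in front of the work surface, level with it; the furniture and walls round the work are solid. World frame = base frame: x ahead of the robot, y to its left, z up, the work surface at z = 0. Lengths are in m, angles in rad, forces in N, time in s.
With the tool pointing down it reaches from about 0.325 to 1 m from the base axis. Payload 5.1 kg.
Tool frame: the origin (TCP) lies midway between the tips of the shut fingers; the grasp point (between the pads) lies 19 mm behind it (r.grip_depth is the distance from the TCP to the grasp point, in m); x points along the fingers, y is the direction in which the jaws open and shut, and the axes are right-handed (so a half turn about x gives the same grasp; the last joint's range is limited). The gripper opens to 85 mm and grips with 20 to 120 N. Pads are 22 mm wide; open, the fingers measure 114 mm over their backs; the gripper's body (76 mm by 85 mm) begins 54 mm behind the grasp point. The pads swing forward as they close: fully open they stand 13 mm farther back than shut.
Start: joints at [-1.352, 0.124, 1.65, -0, 1.367, -0.083], TCP at [0.193, -0.621, 0.231] pointing down, gripper open.
Joint ranges: [-2.61, 2.61], [-1.02, 2.33], [0.03, 2.71], [-1.35, 4.49], [0.32, 2.68], [-2.91, 2.91]. Speed limits (rad/s): [2.57, 2.57, 3.14, 3.14, 3.14, 3.14].

INTERFACE

Orientations are given as a 3x3 rotation matrix whose columns are the frame's x, y, z axes.
In Python, from cell import r gives the robot as it stands. Calls block until the motion is done:
- r.move_to(position, orientation): joint-space move of the TCP to a pose.
- r.movel(position, orientation=None, velocity=0.15): straight line of the TCP; orientation=None keeps the orientation; velocity is the mean speed in m/s.
- r.move_joints(angles): joint-space move.
- r.gripper_to(opening): finger opening in m; the grip force is fixed at half the most; returns when the fingers have stopped.
- r.pause(seconds).
- r.solve_ik(position, orientation): joint angles nearest the present ones, or None.
- r.get_obs(): the state.
- r.camera(name): name is "side" or "top" or "wrist"; returns a dict with "img" (480x640x3 uint8, red, green, blue), "camera_matrix" (3x3 intrinsics, pixels), "cam_to_world" (4x4, takes a point from camera to world coordinates). Camera axes: x right, y down, z forward; pixel columns grow to the right and rows downward; lengths in m; the calibration is good to about 2 mm. A picture is of the moment at which its call begins. There is no depth.
A pose or a line that the arm cannot do raises r.PlanningError and nothing moves.
- r.close_job(): hands the job in, once; it reports no verdict.
The state is a dict: "t": time; "joints": joint angles; "joint_velocities": joint speeds; "tau": joint torques, N m; "eef_pos": TCP position; "tool_rot": TCP orientation; "wrist_force": force on the tool from outside, world axes, zero at the start; "torque": the same for the moment, N m; "grip_width": finger opening in m.
Only numpy, scipy, OpenCV 4.12 (cv2) and the standard library are available. Lean on these libraries where they do the work, as an engineer would, in place of code of your own. Each camera call takes 0.05 s, during which the arm holds its last target. There are 200 camera calls.

TASK

Take the hook tool from its stand, reach in under the low board of the display riser, hook it behind the tray's brass wire handle and gently drag the tray, without lifting it, straight out until the handle is about 6 cm in front of the board's front edge, with the tray flat on the table and the three tealights still in it. Then hang the hook back on its stand and let go. Move the tray only with the hook (never with the fingers), do not push hard on the tray or bump the riser, and leave the two votives beside the way out and the ornaments on the board where they stand.

Things in the scene. Friction and masses are not known exactly. Their poses are not given: they have to be found in the camera images.
- riser: Fixed pale-wood display riser: board 130 mm deep (its x), 340 wide (y), underside 215 and top 231 mm above the table, on two end panels 14 mm thick at y = -160 and +160 mm; open in front. Origin on the table under the board's centre; x points away from the robot, so the board's front edge is at x = -65 mm. A raised bench stands right behind.
- tray: Loose dark wooden tray, 90 mm deep (its x), 140 wide (y), on the table under the riser, 0.18 to 0.35 kg. Floor 4 mm thick; walls 5 mm thick, 16 high. A cross rib 12 mm high (x = -8 to -4 mm) parts an empty front trough (free x = -40 to -8 mm) from the rear one with the tealights. Origin: centre of the underside; -x is the front, with the handle.
- tray_bar (a point): Middle of the tray's handle: a brass wire 5 mm thick along the tray's y, 82 mm long, right above the front wall, centre 34 mm above the tray's underside, on uprights at y = -45 and +45 mm, open below it. In the tray's frame at (-42.5, 0, 34) mm; axes as the tray's.
- hook_grip (a point): Loose hook tool, 0.12 kg, hanging upright on its stand: centre of its wooden grip, 18 mm thick (its y; take it across this), 26 wide (x), 60 long (z, up). Below it a round collar 30 mm across, 6 thick (underside 36 mm below this point), then a steel rod 7 mm thick, straight down to the bend 175 mm below this point.
- hook_bend (a point): Bend of the hook tool, rod centre, 175 mm below the grip's centre; axes as the tool's. From here the rod turns 32 degrees towards the tool's -x and goes on for 26 mm plus its 3.5 mm round end: the tip's centre is 13.8 mm to -x and 22 mm down in the tool frame. With the tool leaning 32 degrees, lower end away along its x, the tip points straight down.
- hook_collar (a point): Centre of the underside of the hook tool's collar, on the tool's axis, 36 mm below the grip's centre. Axes as the tool's. Note: a fixed wooden rack of cards, about 190 mm high, stands on the table between the robot and the work (world x 0.29 to 0.45, y -0.12 to 0.17 m); carry the hook above or behind it.
- stand: Fixed dark steel stand: base 110 x 90 mm, post at the back (front face x = +30 mm), on top a level fork open to the front (-x): two prongs to x = -26 mm, top 200 mm above the table, slot 14 mm wide for the rod. A 5 mm bead on each prong end (x = -22 mm) keeps the collar on: lift 10 mm or more before moving out to the front. Origin on the table, under the slot.
- fork (a point): Where the centre of the collar's underside rests: on the fork, between the prongs, 200 mm above the table, axes as the stand's.
- votive_l: Cut-glass pink votive, 76 mm wide, 62 mm high, left of the way out (loose bystander). Origin under its centre.
- votive_r: Dark glass votive, 60 mm wide, 44 mm high, right of the way out (loose bystander). Origin under its centre.
- house: White toy house, 45 x 52 x 110 mm, loose on the riser's board, towards its left (bystander). Origin under its centre.
- hare: Dark seated hare, 36 x 50 x 102 mm, loose on the riser's board, towards its right (bystander). Origin under its centre.
- light_0: Tealight in a metal cup, 38 mm across, 20 mm high, loose in the tray's rear trough. Origin under its centre.
- light_1: Tealight in a metal cup, 38 mm across, 20 mm high, loose in the tray's rear trough. Origin under its centre.
- light_2: Tealight in a metal cup, 38 mm across, 20 mm high, loose in the tray's rear trough. Origin under its centre.

How it is judged:
On the way, in this order (a step that is already met when the one before it is completed fails the run):
1. the hook tool is off its stand (distance between hook_collar and fork above 0.06 m), for 0.2 s.
2. under the riser, the hook's bend is behind the wire handle and the hook pulls on the tray (x of hook_bend in the frame of tray_bar above 0.003 m and z of hook_bend in the frame of tray_bar below 0.03 m and x of tray_bar in the frame of riser above -0.06 m and contact force between hook and tray above 0.3 N), for 0.1 s.
3. the tray is out: its handle 3 to 11 cm in front of the board's front edge (x of tray_bar in the frame of riser between -0.175 and -0.095 m and y of tray_bar in the frame of riser between -0.11 and 0.11 m), for 0.2 s.
At the end, for the whole second after the job is handed in: Tray flat and still on the table, its handle 30 to 110 mm in front of the board's front edge and within 110 mm of the riser's middle, three tealights flat in it; hook hung on its stand, collar within 18 mm of its place and about 6 mm in height, upright to 0.15 rad, released (all of step 3 and x of light_0 in the frame of tray between -0.045 and 0.045 m and y of light_0 in the frame of tray between -0.07 and 0.07 m and height (world z) of each of light_0, light_1, light_2 below 0.02 m and x of light_1 in the frame of tray between -0.045 and 0.045 m and y of light_1 in the frame of tray between -0.07 and 0.07 m and x of light_2 in the frame of tray between -0.045 and 0.045 m and y of light_2 in the frame of tray between -0.07 and 0.07 m and angle between tray's own z axis and vertical below 0.06 rad and height (world z) of tray below 0.006 m and linear speed of tray below 0.02 m/s and horizontal distance between hook_collar and fork below 0.018 m and z of hook_collar in the frame of fork between -0.006 and 0.007 m and angle between hook_grip's own z axis and vertical below 0.15 rad and linear speed of hook below 0.03 m/s); the robot touches nothing.
It fails at once if the robot itself touches the tray (contact force between any of the fingers, the arm and tray above 0.5 N).
It fails at once if the hook pushes on the tray with more than 20 N (contact force between hook and tray above 20 N).
It fails at once if the tray is lifted or tipped (over 15 mm or 0.25 rad) (height (world z) of tray above 0.015 m or angle between tray's own z axis and vertical above 0.25 rad).
It fails at once if the riser is bumped with more than 10 N (contact force between any of hook, the fingers, the arm and riser above 10 N).
It fails at once if a votive, the house or the hare is displaced by more than 15 mm or tipped (distance of any of votive_l, votive_r, house, hare from where it was at the start of the episode above 0.015 m or angle between any of votive_l, votive_r, house, hare's own z axis and vertical above 0.3 rad).
It also fails if it takes over 67 s, if anything falls off the work surface, if the arm or the gripper's body presses on something with over 40 N, if the wrist force passes 120 N, or if a joint passes its speed limit or range.

## Working session

There is one attempt and no reset: what is moved stays moved. The work goes in short steps, each a Python script; the robot and the scene stay as the last script left them, time stands still between calls to the robot, and variables do not carry over. Pictures are saved under pics/ and viewed, about 8 in all and at most 12, crops included, and the job is handed in when it is done.

```bash
mkdir -p pics; cat > h.py <<'E'
import numpy as np, cv2
from cell import r
def shot(n,f):
    c=r.camera(n); cv2.imwrite(f'pics/{f}.png',c['img'][:,:,::-1]); np.savez(f'pics/{f}.npz',K=c['camera_matrix'],T=c['cam_to_world']); return c
def cam(f):
    d=np.load(f'pics/{f}.npz'); return d['K'],d['T']
def ray(f,u,v):
    K,T=cam(f); d=T[:3,:3]@np.linalg.inv(K)@[u,v,1]; return T[:3,3],d/np.linalg.norm(d)
def onz(f,u,v,z):
    o,d=ray(f,u,v); return o+d*(z-o[2])/d[2]
def tri(a,b):
    (o1,d1),(o2,d2)=ray(*a),ray(*b)
    A=np.stack([d1,-d2],1); s=np.linalg.lstsq(A,o2-o1,rcond=None)[0]
    p,q=o1+s[0]*d1,o2+s[1]*d2; return (p+q)/2,np.linalg.norm(p-q)
def proj(f,P):
    K,T=cam(f); p=np.linalg.inv(T)@np.append(P,1); q=K@p[:3]; return q[:2]/q[2]
E
python3 - <<'E'
from h import *
for n in('top','side'):
    c=shot(n,n+'0'); print(c['camera_matrix'][0,0],c['cam_to_world'].round(3).tolist())
shot('wrist','wrist0')
E
```

```text
507.1957793656356 [[0.377, -0.766, 0.52, -0.113], [-0.926, -0.315, 0.207, -0.272], [0.005, -0.56, -0.829, 1.232], [0.0, 0.0, 0.0, 1.0]]
444.51960572868313 [[-0.667, -0.351, 0.657, -0.118], [-0.745, 0.338, -0.575, 0.635], [-0.02, -0.873, -0.487, 0.668], [0.0, 0.0, 0.0, 1.0]]
```

View pics/top0.png

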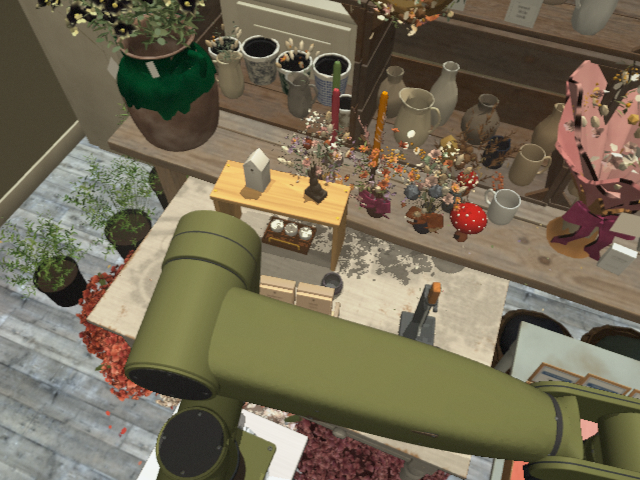

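View pics/side0.png

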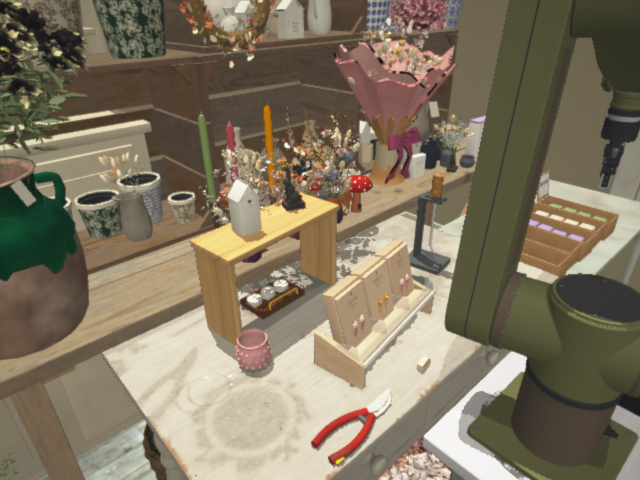

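The top view shows the riser board at about (212-350,160-230), the tray at (290,235) and the hook/stand at about (430,295). The side view shows the board, tray lights (270,295), pink votive (253,350) and hook grip (438,185). I'll make enlarged crops for accurate pixels.

```bash
python3 - <<'E'
from h import *
a=cv2.imread('pics/top0.png')[150:350,200:460]; cv2.imwrite('pics/c1.png',cv2.resize(a,None,fx=3,fy=3,interpolation=cv2.INTER_CUBIC))
a=cv2.imread('pics/side0.png')[165:375,185:455]; cv2.imwrite('pics/c2.png',cv2.resize(a,None,fx=2.8,fy=2.8,interpolation=cv2.INTER_CUBIC))
for n in('top0','side0'):
    im=cv2.imread(f'pics/{n}.png'); h=cv2.cvtColor(im,cv2.COLOR_BGR2HSV)
    m=cv2.inRange(h,(15,90,170),(28,255,255)); m=cv2.morphologyEx(m,cv2.MORPH_OPEN,np.ones((3,3)))
    cs,_=cv2.findContours(m,0,2)
    for c in sorted(cs,key=cv2.contourArea)[-2:]: print(n,cv2.contourArea(c),cv2.approxPolyDP(c,4,True)[:,0].tolist())
    m=cv2.inRange(h,(5,150,90),(16,255,255))
    cs,_=cv2.findContours(m,0,2)
    for c in cs:
        x,y,w,hh=cv2.boundingRect(c)
        if cv2.contourArea(c)>40 and x>400 and y>150: print(n,'grip',x,y,w,hh)
E
```

```text
top0 22.5 [[633, 114], [638, 119]]
top0 3806.0 [[211, 192], [339, 224], [350, 186], [341, 180], [325, 186], [318, 180], [327, 196], [317, 205], [304, 203], [308, 177], [270, 170], [271, 180], [261, 195], [245, 199], [239, 193], [245, 184], [242, 163], [227, 160]]
top0 grip 432 283 9 11
top0 grip 568 244 19 14
top0 grip 406 207 37 21
side0 223.5 [[266, 106], [269, 158]]
side0 2863.0 [[337, 204], [300, 192], [303, 209], [289, 212], [272, 204], [260, 210], [261, 231], [266, 234], [258, 240], [247, 241], [228, 223], [191, 241], [230, 260]]
side0 grip 432 174 11 23
```

View pics/c1.png

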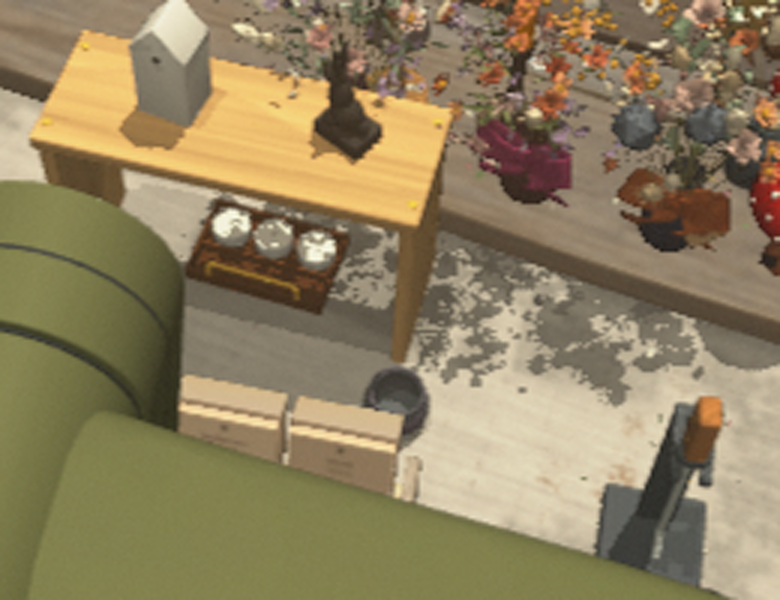

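View pics/c2.png

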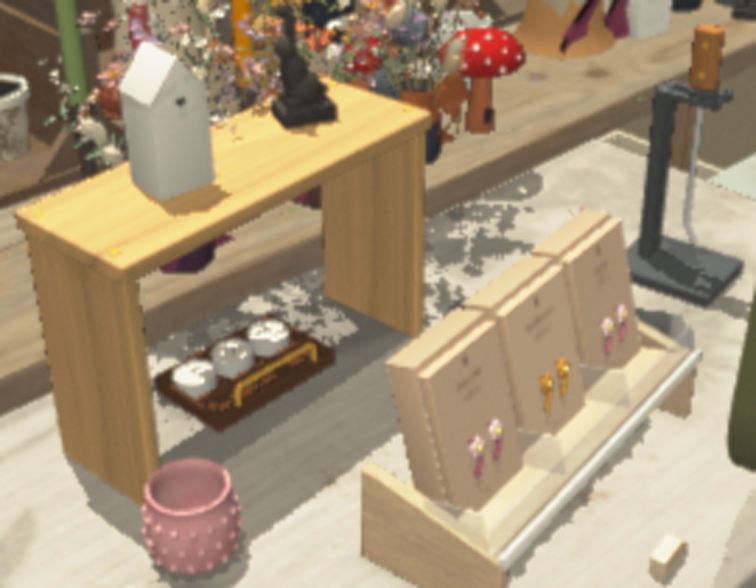

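Crops: in c1 the handle runs (207,265)-(299,292) and the grip spans (710,400)-(695,458). In c2 the handle runs (238,390)-(315,346), the grip centre is at (706,57), and the post is to the left of the rod. Both views show the board corners clearly, so I'll triangulate.

```bash
python3 - <<'E'
from h import *
np.set_printoptions(precision=4,suppress=True)
t=lambda x,y:('top0',200+x/3-.33,150+y/3-.33)
s=lambda x,y:('side0',185+x/2.8-.3,165+y/2.8-.3)
for n,a,b in [('FL',(34,140),(122,270)),('BL',(82,32),(20,212)),('FR',(410,222),None),('BR',(454,108),(430,122)),
 ('barL',(207,265),(237,391)),('barR',(299,292),(316,347)),('grip',(704,430),(706,57)),('griptop',(710,400),(709,28)),
 ('base_front?',(597,555),(635,262)),('votR',(397,410),None)]:
    print(n, tri(t(*a),s(*b)) if b else '', onz(*t(*a),.231),onz(*t(*a),.0), '' if not b else onz(*s(*b),.231))
print('base top view z=.01?',[onz(*t(*p),.01) for p in [(612,485),(705,497),(597,555)]])
print('base side',[onz(*s(*p),.01) for p in [(625,285),(700,302),(740,264),(665,243)]])
print('prong side z.2',[onz(*s(*p),.2) for p in [(657,90),(722,107),(732,97),(690,84)]])
print('prong top z.2',[onz(*t(*p),.2) for p in [(678,402),(706,482),(690,460)]])
print('votL',onz(*s(190,540),.0),onz(*s(190,485),.062))
print('votR',onz(*t(397,395),.044))
print('bar top .034',onz(*t(207,265),.034),onz(*t(299,292),.034))
print('bar side .034',onz(*s(237,391),.034),onz(*s(316,347),.034))
E
```

```text
FL (array([0.5493, 0.2724, 0.2232]), np.float64(0.002533763563247924)) [0.5428 0.2672 0.231 ] [0.6942 0.3918 0.    ] [0.5395 0.2787 0.231 ]
BL (array([0.6682, 0.2874, 0.2294]), np.float64(0.0012246268219861156)) [0.6677 0.287  0.231 ] [0.8478 0.4161 0.    ] [0.6643 0.2887 0.231 ]
FR  [ 0.5835 -0.0558  0.231 ] [ 0.7442 -0.0059  0.    ] 
BR (array([ 0.6456, -0.071 ,  0.2353]), np.float64(0.09978639750490119)) [ 0.7108 -0.0481  0.231 ] [0.9009 0.0036 0.    ] [ 0.5667 -0.0425  0.231 ]
barL (array([0.6036, 0.1501, 0.028 ]), np.float64(0.0007600968189006592)) [0.4824 0.0787 0.231 ] [0.6198 0.1597 0.    ] [0.375  0.3039 0.231 ]
barR (array([0.6097, 0.057 , 0.0262]), np.float64(0.000711543384258588)) [0.4866 0.0009 0.231 ] [0.625 0.064 0.   ] [0.3777 0.2414 0.231 ]
grip (array([ 0.4869, -0.3251,  0.2335]), np.float64(0.000715186378181409)) [ 0.488  -0.3253  0.231 ] [ 0.6267 -0.3376  0.    ] [ 0.4909 -0.3309  0.231 ]
griptop (array([ 0.4897, -0.3223,  0.2644]), np.float64(0.007100128287902379)) [ 0.5146 -0.323   0.231 ] [ 0.6594 -0.3348 -0.    ] [ 0.534  -0.3983  0.231 ]
base_front? (array([ 
[... 264 characters left out ...]
5558, -0.3547,  0.01  ]), array([ 0.4668, -0.2823,  0.01  ])]
base side [array([ 0.4998, -0.2498,  0.01  ]), array([ 0.4307, -0.2771,  0.01  ]), array([ 0.4447, -0.3662,  0.01  ]), array([ 0.5227, -0.3466,  0.01  ])]
prong side z.2 [array([ 0.5173, -0.2958,  0.2   ]), array([ 0.4519, -0.3056,  0.2   ]), array([ 0.4587, -0.3317,  0.2   ]), array([ 0.5042, -0.33  ,  0.2   ])]
prong top z.2 [array([ 0.5229, -0.3021,  0.2   ]), array([ 0.4642, -0.3395,  0.2   ]), array([ 0.4776, -0.3236,  0.2   ])]
votL [0.5086 0.2684 0.    ] [0.4975 0.2696 0.062 ]
votR [ 0.5305 -0.0721  0.044 ]
bar top .034 [0.5996 0.1478 0.034 ] [0.6046 0.0547 0.034 ]
bar side .034 [0.5973 0.1547 0.034 ] [0.6013 0.064  0.034 ]
```

```bash
cat >> h.py <<'E'
from scipy.spatial.transform import Rotation as Ro
def RH(psi,th): return (Ro.from_euler('z',psi)*Ro.from_euler('y',-th)).as_matrix()
SG=1
C=lambda s:np.array([[0,0,s],[0,s,0],[-1,0,0]],float)  # gripper axes in hook frame: x=-z, y=s*y, z=x X y
OFF=0.003  # grasp point above grip centre
def tcp_from_grip(P,psi,th,s):
    R=RH(psi,th); return np.array(P)+R[:,2]*(OFF-r.grip_depth), R@C(s)
def tcp_from_bend(P,psi,th,s): return tcp_from_grip(np.array(P)+RH(psi,th)[:,2]*.175,psi,th,s)
E
python3 - <<'E'
from h import *
np.set_printoptions(precision=3,suppress=True)
print(r.grip_depth, r.get_obs()['t'])
psi=.13; rad=np.radians
c,s_=np.cos(psi),np.sin(psi); bar=np.array([.602,.104,0])
B=lambda d,z: bar+np.array([c,s_,0])*d+[0,0,z]
for s in(1,-1):
    print('s',s)
    for n,a in [('hover',tcp_from_grip([.487,-.325,.35],.2,0,s)),('grasp',tcp_from_grip([.487,-.325,.236],.2,0,s)),
     ('out',tcp_from_grip([.41,-.34,.25],.2,0,s)),('high',tcp_from_grip([.42,-.3,.45],.2,0,s)),('hi2',tcp_from_bend(B(-.07,.25),psi,rad(32),s)),
     ('pre',tcp_from_bend(B(-.07,.082),psi,rad(32),s)),('in',tcp_from_bend(B(.016,.045),psi,rad(32),s)),
     ('fin',tcp_from_bend(B(-.085,.046),psi,rad(12),s)),
     ('look',tcp_from_grip([.36,.08,.33],.13,rad(40),s)),('lookstand',tcp_from_grip([.40,-.34,.40],.2,rad(20),s))]:
        q=r.solve_ik(*a); print(n,a[0],q if q is None else np.array(q))
E
```

```text
0.0187 0.15
s 1
hover [ 0.487 -0.325  0.334] [-0.68  -0.062  1.67  -0.     1.534 -2.451]
grasp [ 0.487 -0.325  0.22 ] [-0.68  -0.01   1.809 -0.     1.343 -2.451]
out [ 0.41  -0.34   0.234] [-0.793 -0.14   1.907 -0.     1.374 -2.564]
high [ 0.42  -0.3    0.434] [-0.724 -0.222  1.65  -0.     1.714 -2.495]
hi2 [0.449 0.084 0.385] [ 0.038 -0.74   2.142  0.053  1.184 -1.669]
pre [0.449 0.084 0.217] [ 0.038 -0.718  2.405  0.063  0.899 -1.688]
in [0.534 0.095 0.18 ] [ 0.058 -0.406  2.283  0.059  0.708 -1.677]
fin [0.485 0.089 0.202] [ 0.064 -0.353  2.146  0.015  1.14  -1.641]
look [0.37  0.081 0.318] None
lookstand [ 0.405 -0.339  0.385] [-0.965 -0.32   1.836  0.321  1.488 -2.74 ]
s -1
hover [ 0.487 -0.325  0.334] [-0.68  -0.062  1.67  -0.     1.534  0.691]
grasp [ 0.487 -0.325  0.22 ] [-0.68  -0.01   1.809 -0.     1.343  0.691]
out [ 0.41  -0.34   0.234] [-0.793 -0.14   1.907 -0.     1.374  0.578]
high [ 0.42  -0.3    0.434] [-0.724 -0.222  1.65  -0.     1.714  0.647]
hi2 [0.449 0.084 0.385] [ 0.038 -0.74   2.142  0.053  1.184  1.472]
pre [0.449 0.084 0.217] [ 0.038 -0.718  2.405  0.063  0.899  1.453]
in [0.534 0.095 0.18 ] [ 0.058 -0.406  2.283  0.059  0.708  1.465]
fin [0.485 0.089 0.202] [ 0.064 -0.353  2.146  0.015  1.14   1.5  ]
look [0.37  0.081 0.318] None
lookstand [ 0.405 -0.339  0.385] [-0.965 -0.32   1.836  0.321  1.488  0.401]
```

```bash
python3 - <<'E'
from h import *
rad=np.radians
for n,P,psi,th in [('wt',[.41,.09,.36],.13,32),('ws',[.47,-.33,.42],.2,0)]:
    for dx in (0,.02,.04):
        try: r.move_to(*tcp_from_grip(np.array(P)+[dx,0,0],psi,rad(th),-1)); break
        except r.PlanningError as e: print(n,dx,e)
    c=shot('wrist',n); print(n,r.get_obs()['t'],r.get_obs()['eef_pos'],c['cam_to_world'].round(3).tolist())
    if n=='ws': shot('side','side1'); shot('top','top1')
cv2.imwrite('pics/both.png',cv2.resize(np.hstack([cv2.imread('pics/wt.png'),cv2.imread('pics/ws.png')]),(800,300),interpolation=cv2.INTER_AREA))
E
```

```text
wt 2.85 [0.41850026 0.09063963 0.34658604] [[0.128, -0.957, 0.26, 0.405], [-0.992, -0.123, 0.034, 0.088], [-0.0, -0.263, -0.965, 0.507], [0.0, 0.0, 0.0, 1.0]]
ws 4.475 [ 0.47023406 -0.32882342  0.40484297] [[0.199, -0.939, -0.282, 0.542], [-0.98, -0.191, -0.057, -0.315], [-0.0, 0.288, -0.958, 0.548], [0.0, 0.0, 0.0, 1.0]]
```

View pics/both.png

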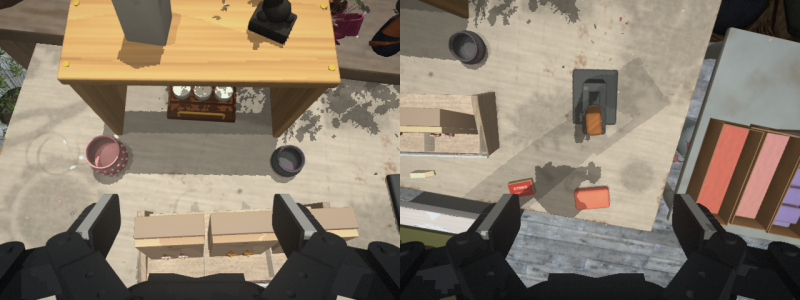

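The left half (wrist above the tray) shows the board's front edge from (58,80) to (340,80), the brass wire at about (202,115), and the votives at (106,153) and (288,160). The right half shows the stand base at (596,97) and the orange grip at (594,120), in shrunken pixels.

```bash
python3 - <<'E'
from h import *
np.set_printoptions(precision=4,suppress=True)
def mask(f,lo,hi,roi,k=1):
    x0,y0,x1,y1=roi; im=cv2.imread(f'pics/{f}.png'); h=cv2.cvtColor(im,cv2.COLOR_BGR2HSV)
    m=cv2.inRange(h,lo,hi); z=np.zeros_like(m); z[y0:y1,x0:x1]=m[y0:y1,x0:x1]
    if k>1: z=cv2.morphologyEx(z,cv2.MORPH_OPEN,np.ones((k,k)))
    cs=sorted(cv2.findContours(z,0,2)[0],key=cv2.contourArea); return cs[-1],z
# board front edge
c,_=mask('wt',(12,80,150),(30,255,255),(60,0,580,150),3); print('board',cv2.approxPolyDP(c,3,True)[:,0].tolist())
c,z=mask('wt',(18,120,120),(35,255,255),(262,165,390,200)); 
p=np.argwhere(z)[:,::-1]; l=p[:,0].min(); rr=p[:,0].max(); print('bar px',cv2.minAreaRect(c),l,rr)
b=cv2.boxPoints(cv2.minAreaRect(c)); b=b[np.argsort(b[:,0])]; L,R=b[:2].mean(0),b[2:].mean(0)
PL,PR=onz('wt',*L,.034),onz('wt',*R,.034); print('bar',PL,PR,np.linalg.norm(PL-PR),(PL+PR)/2,'yaw',np.arctan2(-(PL-PR)[0],(PL-PR)[1]))
c,z=mask('ws',(5,130,80),(20,255,255),(280,150,345,230)); print('grip',cv2.minAreaRect(c),cv2.approxPolyDP(c,2,True)[:,0].tolist())
im=cv2.imread('pics/ws.png')[95:235,260:370]; im2=cv2.imread('pics/wt.png')[100:220,240:400]
cv2.imwrite('pics/c3.png',np.hstack([cv2.resize(im,(432,550),interpolation=cv2.INTER_CUBIC),cv2.resize(im2,(366,550)[:2],interpolation=cv2.INTER_CUBIC)]))
E
```

```text
board [[91, 120], [93, 126], [544, 131], [526, 0], [462, 0], [466, 19], [475, 24], [452, 77], [439, 72], [446, 72], [445, 69], [406, 69], [395, 62], [397, 34], [409, 13], [403, 5], [396, 5], [399, 0], [360, 0], [358, 6], [355, 0], [273, 0], [275, 30], [266, 71], [260, 75], [196, 73], [201, 64], [197, 62], [198, 54], [177, 0], [113, 0]]
bar px ((322.11505126953125, 180.7743682861328), (74.16868591308594, 3.5255072116851807), 3.814074993133545) 285 359
bar [0.6046 0.1496 0.034 ] [0.6097 0.0588 0.034 ] 0.09092608525474855 [0.6071 0.1042 0.034 ] yaw 0.056382025036093984
grip ((309.45904541015625, 193.04917907714844), (45.26787185668945, 25.350006103515625), 84.80557250976562) [[316, 170], [302, 172], [297, 184], [299, 212], [304, 216], [318, 215], [322, 212], [320, 176]]
```

View pics/c3.png

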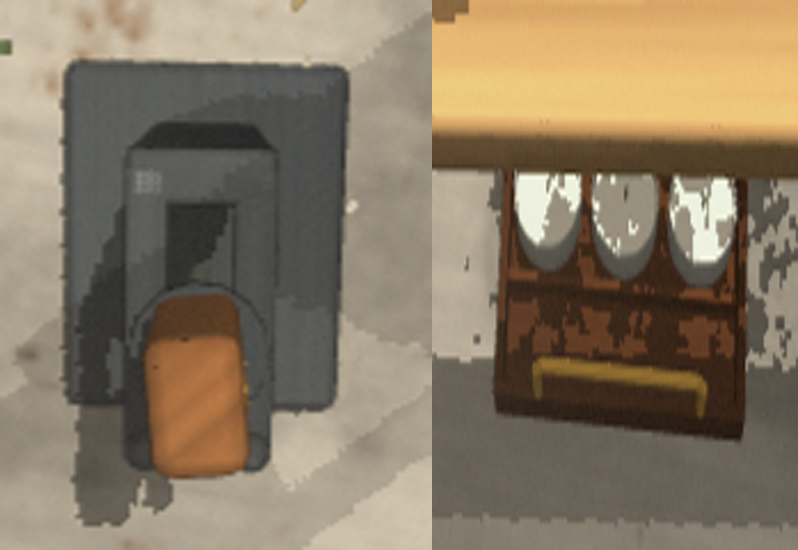

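```bash
python3 - <<'E'
from h import *
np.set_printoptions(precision=4,suppress=True)
w=lambda x,y:('ws',260+x/3.928-.37,95+y/3.928-.37)
def yaw(a,b): d=b-a; return np.arctan2(d[1],d[0])
B=[onz(*w(*p),.01) for p in [(65,60),(350,68),(335,410),(65,403)]]; print('base',B,'cent',np.mean(B,0),[np.linalg.norm(B[i]-B[i-1]) for i in range(4)])
print('base yaws',yaw(B[3],B[0]),yaw(B[2],B[1]),yaw(B[1],B[0])-np.pi/2,yaw(B[2],B[3])-np.pi/2)
G=[onz(*w(*p),.266) for p in [(150,338),(242,335),(248,470),(155,475)]]; print('griptop',np.mean(G,0),[np.linalg.norm(G[i]-G[i-1]) for i in range(4)])
print('yaws',yaw(G[3],G[0]),yaw(G[2],G[1]),yaw(G[1],G[0])-np.pi/2,yaw(G[2],G[3])-np.pi/2)
F=[onz(*w(*p),.2) for p in [(127,150),(275,150),(270,466),(127,466)]]; print('fork',F,yaw(F[3],F[0]),yaw(F[2],F[1]))
FL,FR=onz('wt',91,121,.231),onz('wt',545,125,.231); print('edge',FL,FR,np.linalg.norm(FL-FR),'yaw',yaw(FR,FL)-np.pi/2,(FL+FR)/2)
e=(FL+FR)/2; u=FL-FR; ps=np.arctan2(-u[0],u[1]); n=np.array([np.cos(ps),np.sin(ps)])
bar=np.array([.6071,.1042]); print('bar ahead of edge',n@(bar-e[:2]), 'lat',np.array([-n[1],n[0]])@(bar-e[:2]))
for nme,p,z in [('vL',(212,300),.062),('vR',(576,318),.044)]: print(nme,onz('wt',*p,z))
print('rack back edge?',[onz('wt',*p,.19) for p in [(270,418),(420,418),(560,412)]])
E
```

```text
base [array([ 0.5374, -0.2686,  0.01  ]), array([ 0.5528, -0.357 ,  0.01  ]), array([ 0.4452, -0.3765,  0.01  ]), array([ 0.4295, -0.2875,  0.01  ])] cent [ 0.4912 -0.3224  0.01  ] [np.float64(0.1094792235650592), np.float64(0.08978775151176699), np.float64(0.1094298706320774), np.float64(0.09026666960963545)]
base yaws 0.17426051164031656 0.17863728533215595 0.17338208007495792 0.17394509813433934
griptop [ 0.4874 -0.3236  0.266 ] [np.float64(0.02434702342017856), np.float64(0.015920377955691987), np.float64(0.023978674385156423), np.float64(0.01650589647819161)]
yaws 0.22564849449789015 0.24978240353050787 0.23288955282769042 0.25537626363833765
fork [array([ 0.5241, -0.3006,  0.2   ]), array([ 0.5301, -0.3306,  0.2   ]), array([ 0.4645, -0.3436,  0.2   ]), array([ 0.4582, -0.3129,  0.2   ])] 0.18518346375665032 0.19495437272318847
edge [0.5487 0.2744 0.231 ] [ 0.5886 -0.0613  0.231 ] 0.33802463411789935 yaw 0.1181669954236575 [0.5686 0.1065 0.231 ]
bar ahead of edge 0.037916518390485904 lat -0.006848886849276611
vL [0.4442 0.2029 0.062 ]
vR [ 0.4775 -0.1924  0.044 ]
rack back edge? [array([0.3565, 0.1133, 0.19  ]), array([0.37  , 0.0081, 0.19  ]), array([ 0.3867, -0.0902,  0.19  ])]
```

```bash
cat >> h.py <<'E'
G=np.array([.4874,-.3236,.236]); PH=.235; SY=.178; PSI=.118
SX=np.array([np.cos(SY),np.sin(SY),0]); BAR=np.array([.6071,.1042,0]); N=np.array([np.cos(PSI),np.sin(PSI),0])
B=lambda d,z: BAR+N*d+[0,0,z]
rad=np.radians
def st(): o=r.get_obs(); print(round(o['t'],2),o['eef_pos'].round(4),'w',round(o['grip_width'],4),'F',np.round(o['wrist_force'],2))
E
python3 - <<'E'
from h import *
g=lambda P,v: r.movel(*tcp_from_grip(P,PH,0,-1),velocity=v)
r.move_to(*tcp_from_grip(G+[0,0,.07],PH,0,-1)); g(G,.12); st()
r.gripper_to(.010); st()
g(G+[0,0,.025],.08); st()
g(G-SX*.09+[0,0,.025],.12); g(G-SX*.09+[0,0,.24],.25); st()
r.move_to(*tcp_from_bend(B(-.075,.27),PSI,rad(32),-1)); st()
r.movel(*tcp_from_bend(B(-.075,.084),PSI,rad(32),-1),velocity=.15); st()
shot('side','side2'); shot('wrist','w2'); shot('top','top2')
a=cv2.resize(cv2.imread('pics/side2.png')[150:400,150:480],(528,400)); b=cv2.resize(cv2.imread('pics/w2.png'),(272,400)); cv2.imwrite('pics/v2.png',np.hstack([a,b]))
E
```

```text
5.84 [ 0.4879 -0.3241  0.2216] w 0.0852 F [-0.33  0.44 -0.06]
6.47 [ 0.4875 -0.3237  0.2206] w 0.0171 F [0.28 1.03 0.43]
6.93 [ 0.4877 -0.3238  0.2462] w 0.0174 F [-0.91 -0.55 -1.47]
8.84 [ 0.3988 -0.3393  0.4582] w 0.017 F [-0.13 -0.12 -1.57]
10.43 [0.4491 0.0849 0.4052] w 0.0174 F [-0.34 -0.19 -0.86]
11.82 [0.4494 0.0855 0.2206] w 0.0175 F [-0.3   0.47 -0.89]
```

View pics/v2.png

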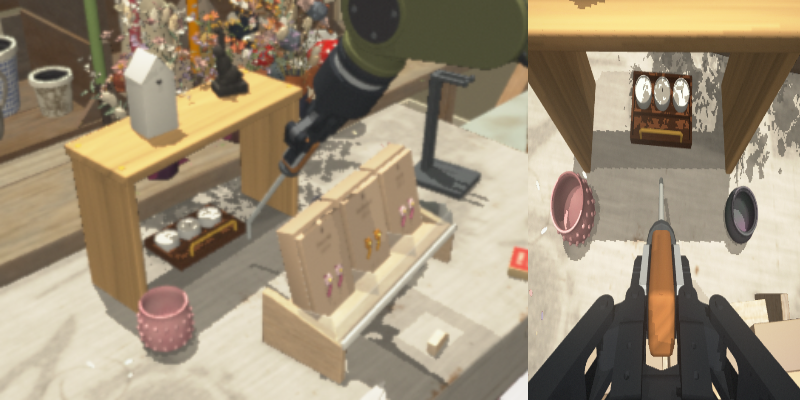

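Side view: the hook leans with its tip at crop (250,235), clear in front of the bar. The wrist view shows it aligned with the handle's middle. I'll check the predicted tip and then insert.

```bash
python3 - <<'E'
from h import *
o=r.get_obs(); R=o['tool_rot']@C(-1).T; grip=o['eef_pos']-R[:,2]*(OFF-r.grip_depth); bend=grip-R[:,2]*.175; tip=bend+R@[-.0138,0,-.022]
print('bend',bend,'tip',tip,'pred px',proj('side2',bend),proj('side2',tip),'obs tip ~',(306,298), 'wrist bend', proj('w2',bend))
m=lambda d,z,t,v: r.movel(*tcp_from_bend(B(d,z),PSI,rad(t),-1),velocity=v)
m(.017,.084,32,.10); st(); m(.017,.046,32,.06); st()
shot('side','side3'); shot('wrist','w3')
a=cv2.resize(cv2.imread('pics/side3.png')[220:345,200:360],(512,400),interpolation=cv2.INTER_CUBIC); b=cv2.resize(cv2.imread('pics/w3.png')[40:340,200:440],(288,400)); cv2.imwrite('pics/v3.png',np.hstack([a,b]))
E
```

```text
bend [0.53335706 0.0953901  0.08542273] tip [0.53336063 0.09538666 0.05945275] pred px [305.20611462 287.79765939] [305.53671938 297.02023069] obs tip ~ (306, 298) wrist bend [312.89494929 216.67418497]
13.03 [0.5398 0.0963 0.2189] w 0.0174 F [ 0.5  -0.25 -0.89]
13.82 [0.5404 0.0963 0.1813] w 0.0172 F [ 0.33  1.07 -2.02]
```

View pics/v3.png

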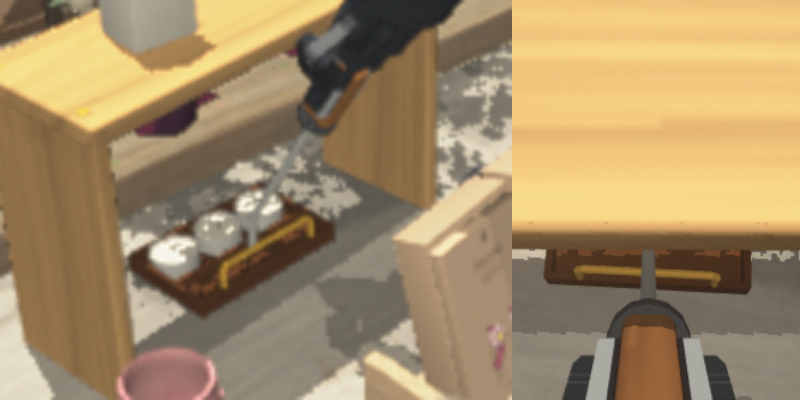

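The tip is behind the wire, in the front trough (side crop (250,240)), and the rod crosses the bar's middle. Next I'll drag gently, reducing the lean once the tray is out to clear the rack.

```bash
python3 - <<'E'
from h import *
m=lambda d,z,t,v: r.movel(*tcp_from_bend(B(d,z),PSI,rad(t),-1),velocity=v)
m(-.008,.046,32,.03); st(); m(-.032,.046,32,.04); st()
for d,t in [(-.044,27),(-.056,22),(-.068,17),(-.080,13),(-.088,12)]: m(d,.046,t,.04)
st()
r.pause(.3); shot('side','side4'); shot('wrist','w4'); shot('top','top4')
a=cv2.resize(cv2.imread('pics/side4.png')[200:360,200:420],(480,350),interpolation=cv2.INTER_CUBIC); b=cv2.resize(cv2.imread('pics/w4.png')[0:400,120:500],(320,350)); cv2.imwrite('pics/v4.png',np.hstack([a,b]))
E
```

```text
14.9 [0.5154 0.0933 0.1812] w 0.0171 F [ 0.6   0.33 -0.75]
15.65 [0.4913 0.0905 0.181 ] w 0.0175 F [ 0.19  0.31 -1.38]
17.07 [0.4863 0.0899 0.2016] w 0.0172 F [-0.34  0.32 -1.86]
```

View pics/v4.png

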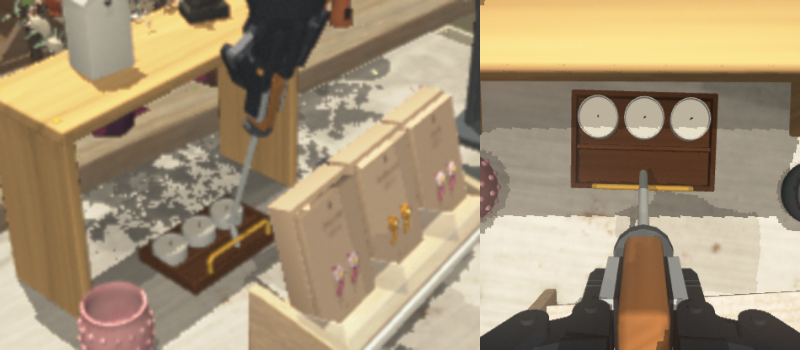

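The tray is out, with three lights in it. I'll measure the handle from w4 (gold at crop (592-692,187)).

```bash
python3 - <<'E'
from h import *
h=cv2.cvtColor(cv2.imread('pics/w4.png'),cv2.COLOR_BGR2HSV); m=cv2.inRange(h,(18,120,110),(35,255,255)); m[:195]=0;m[235:]=0;m[:,:230]=0;m[:,400:]=0
x=np.argwhere(m>0)[:,::-1]; l,rr=x[x[:,0]<x[:,0].min()+3].mean(0),x[x[:,0]>x[:,0].max()-3].mean(0)
PL,PR=onz('w4',*l,.034),onz('w4',*rr,.034); c=(PL+PR)/2; print(l,rr,np.linalg.norm(PL-PR),c)
e=np.array([.5686,.1065,.034]); print('riser x',N@(c-e)-.065,'y',(c-e)@[-N[1],N[0],0])
E
```

```text
[254.07142857 212.14285714] [370.86666667 215.33333333] 0.09067620118148306 [0.52112744 0.09446459 0.034     ]
riser x -0.11355932041365568 y -0.006362943400639583
```

```bash
python3 - <<'E'
from h import *
m=lambda d,z,t,v: r.movel(*tcp_from_bend(B(d,z),PSI,rad(t),-1),velocity=v)
m(-.099,.046,12,.03); r.pause(.3); st()
m(-.084,.046,12,.04); m(-.084,.09,12,.08); m(-.10,.28,12,.2); st()
r.move_to(*tcp_from_grip(G-SX*.09+[0,0,.24],PH,0,-1))
g=lambda P,v: r.movel(*tcp_from_grip(P,PH,0,-1),velocity=v)
g(G-SX*.09+[0,0,.022],.2); r.pause(.3); st()
shot('side','side5'); shot('top','top5'); shot('wrist','w5')
a=cv2.resize(cv2.imread('pics/side5.png')[150:300,380:540],(400,375),interpolation=cv2.INTER_CUBIC); b=cv2.resize(cv2.imread('pics/w5.png')[0:300,160:480],(400,375)); cv2.imwrite('pics/v5.png',np.hstack([a,b]))
E
```

```text
18.33 [0.4759 0.0886 0.2018] w 0.0174 F [-0.13  0.42 -1.  ]
20.66 [0.4746 0.0885 0.4338] w 0.0173 F [-0.83  0.27 -2.02]
23.8 [ 0.399  -0.3398  0.2431] w 0.0175 F [-0.95 -0.44 -0.84]
```

View pics/v5.png

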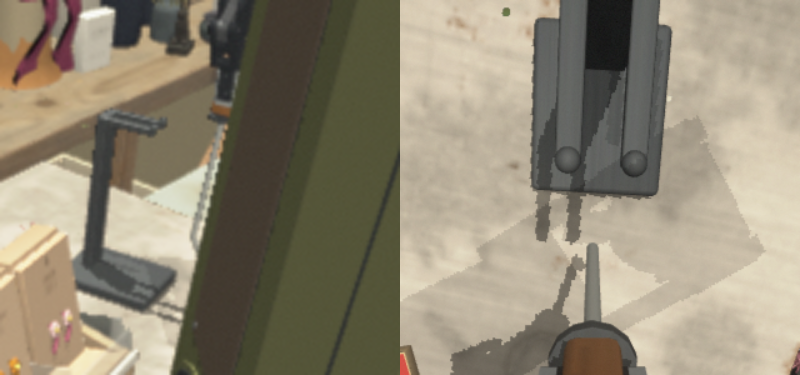

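Wrist view: the prong beads are at crop (568,158) and (634,162), with the hook in front. I'll check the slot position, then hang the hook.

```bash
python3 - <<'E'
from h import *
np.set_printoptions(precision=4,suppress=True)
a,b=onz('w5',294.2,126.2,.2025),onz('w5',347,129.4,.2025); m=(a+b)/2; d=a-b; y=np.arctan2(-d[0],d[1])
F=m+.022*SX; print(a,b,np.linalg.norm(d),'yaw',y,'slot',F,'vs',G)
if np.linalg.norm((F-G)[:2])<.006:
    T=np.array([*(F[:2]+G[:2])/2,G[2]])
    g=lambda P,v: r.movel(*tcp_from_grip(P,PH,0,-1),velocity=v)
    g(T-SX*.09+[0,0,.022],.1)
    for k in(.06,.03,.0): g(T-SX*k+[0,0,.022],.08); st()
    g(T+[0,0,.006],.04); st(); g(T+[0,0,.001],.02); st()
    shot('side','side6'); shot('wrist','w6')
E
```

```text
[ 0.4634 -0.3162  0.2025] [ 0.4673 -0.3384  0.2025] 0.022542458968678465 yaw 0.1755528089768504 slot [ 0.487  -0.3235  0.2025] vs [ 0.4874 -0.3236  0.236 ]
24.73 [ 0.4286 -0.3339  0.2421] w 0.0172 F [-0.26  0.09 -0.82]
25.25 [ 0.458  -0.3286  0.2421] w 0.0171 F [-0.2   0.22 -2.14]
25.77 [ 0.4875 -0.3233  0.2421] w 0.0178 F [-0.5   0.46 -1.34]
26.32 [ 0.487  -0.3235  0.226 ] w 0.0174 F [-0.48 -0.14 -0.78]
26.73 [ 0.4873 -0.3236  0.2215] w 0.0174 F [ 0.59 -0.7  -0.4 ]
```

```bash
python3 - <<'E'
from h import *
g=lambda P,v: r.movel(*tcp_from_grip(P,PH,0,-1),velocity=v)
for dz in(0,-.0015):
    g(G+[0,0,dz],.02); r.pause(.2); fz=np.mean([ (r.pause(.02),r.get_obs()['wrist_force'][2])[1] for _ in range(5)]); print(dz,fz)
    if fz>1: break
r.gripper_to(.05); r.pause(.3); r.gripper_to(.085); st()
g(G+[0,0,.10],.1); r.move_to(*tcp_from_grip([.42,-.33,.42],PH,0,-1)); r.pause(.5); st()
shot('wrist','w7'); shot('side','side7'); shot('top','top7')
a=cv2.resize(cv2.imread('pics/side7.png')[150:370,180:470],(527,400)); b=cv2.resize(cv2.imread('pics/w7.png')[0:320,200:420],(273,400)); cv2.imwrite('pics/v7.png',np.hstack([a,b]))
E
```

```text
0 5.729902483056023
28.52 [ 0.4874 -0.3236  0.2203] w 0.0849 F [0.37 0.04 0.79]
30.68 [ 0.4202 -0.3299  0.4038] w 0.0852 F [ 0.42  0.25 -0.  ]
```

View pics/v7.png

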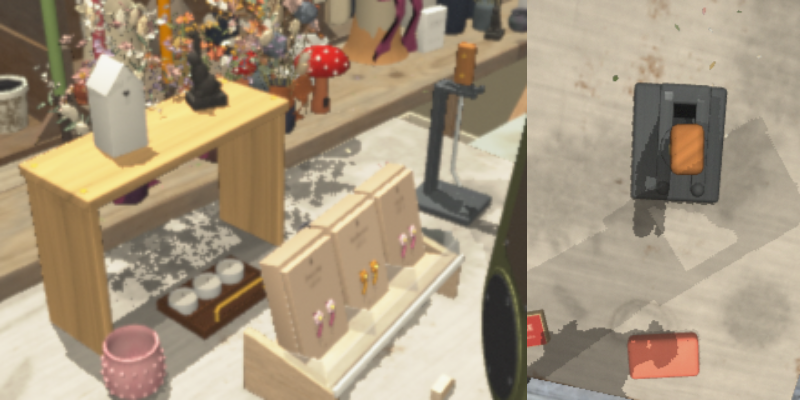

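The hook hangs upright on its fork, the tray is out with its three lights, and the bystanders are in place. I'll hand it in.

```bash
python3 -c "
from h import *
r.close_job(); st()"
```

```text
the job is handed in; nothing more can be done
the job is handed in; nothing more can be done
```

I took the hook from its stand, reached under the board, hooked it behind the wire handle and dragged the tray straight out. Then I hung the hook back on the fork, let go and handed the job in, with the last reading at 30.7 s of the allowed 67 s.

**Tray position:** I measured the handle 4.9 cm in front of the board's edge and 6 mm off the riser's middle. I then pulled about 1 cm further, so it should be at about 6 cm. I did not re-measure after that last pull.

**Final pictures:** The tray is flat with its three tealights in it. The pink votive, house and hare stand where they were. The hook is upright on its fork, and the gripper is open and clear. The dark votive was out of view in that last picture. I last saw it, in place, just after the main drag, about 1 cm before the end.

**Hanging the hook:** My second measurement of the slot agreed with the first to 0.4 mm. The wrist force rose to 5.7 N as the collar met the fork, which showed it was seated before I released it.

**Readings and disagreements:** Wrist force readings taken between moves during the drag stayed under about 2 N. The only disagreement was early: the first top and side views put the tray handle a few millimetres apart. I used the closer wrist view, which put it about 5 mm further back (x = 0.607 m).

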